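# Shut and fasten the lapped doors of the last cabinet

## Task

Close up the small plywood cabinet on the bench: swing the rebated leaf (stepped-back edge, carries the keeper) fully shut first, then the flanged leaf fully shut so that its flange laps over the other's edge. Keep the drop bar raised until both leaves are home, then press it down level into its keeper. Do not slam the leaves, and leave everything else on the bench where it is.

Things in the scene. Friction and masses are not known exactly. Their poses are not given: they have to be found in the camera images.
- cabinet: Fixed plywood cabinet, 320 mm wide, 190 deep, 300 high, plus a top board with three fixed shoe lasts (to 405 mm). Origin: on the bench, middle of the carcass front. Its +x points INTO the cabinet, +y along the front to the flanged leaf's hinge, z up. Shut leaves fill x = -16 to 0 mm, z = 35 to 275 mm (outer faces at x = -16); they open towards its -x.
- board_lip (a point): Middle of the lower front edge of the cabinet's jutting top board (board 18 mm thick, underside 300 mm above the bench): at cabinet x = -66 mm, so 50 mm in front of the shut leaves' faces. A tool pointing straight down cannot reach the shut leaves; come in under the board with the tool leaning about 40 degrees. Axes as the cabinet's.
- rebated_leaf (a joint): Angle of the rebated leaf (wood, 16 mm thick, 240 high, 0.7 kg), rad: 0 = shut, grows to 1.35 open. Vertical hinge axis at cabinet x = -16, y = -150 mm. When shut its outer face ends at y = -14 mm; a thin tongue, set back 8.5 mm, goes on to +8 mm. It carries the keeper. Stiff hinge (0.09 Nm): stays where left, about 1 N pushes it. It goes in first: the other leaf's flange blocks its tongue.
- flanged_leaf (a joint): Angle of the flanged leaf (same thickness, height, mass and hinge stiffness), rad: 0 = shut, grows to 1.35 open. Vertical hinge axis at cabinet x = -16, y = +150 mm. Its outer face is extended by a 6.5 mm thick flange to y = -10 mm when shut, which laps over the other leaf's tongue. It carries the drop bar.
- drop_bar (a joint): Angle of the steel bar on the flanged leaf's outer face, rad: 0 = level in the keeper, on its stop; grows to 1.2 as its free end is raised. Pin square to the leaf, 105 mm from the hinge axis (cabinet y = +45 mm when shut), 110 mm above the bench. Bar 14 mm high, 8 thick, mid-plane 14 mm in front of the leaf's face, 95 mm long from the pin. Friction holds it at any angle; about 2 N presses it down.
- rebated_edge (a point): Point on the outer face of the rebated leaf, at the panel's free edge (136 mm from the hinge axis), 155 mm above the bench. It moves with the leaf; its axes are the leaf's (at angle 0 the same as the cabinet's).
- flanged_edge (a point): Point on the outer face of the flanged leaf, at the flange's free edge (160 mm from the hinge axis), 155 mm above the bench. It moves with the leaf; its axes are the leaf's (at angle 0 the same as the cabinet's).
- bar_end (a point): Free end of the drop bar, at mid height and mid thickness of the bar.
- bar_pivot (a point): The drop bar's turning axis, at mid thickness of the bar.
- keeper (a point): Keeper on the rebated leaf: small open-topped steel U 16 mm wide, seat 101.5 mm above the bench, its front lip to 28 mm in front of the leaf's face and up to 113.5 mm above the bench; this point is in the middle of the seat, 114 mm from that leaf's hinge axis.
- tack_tin: low round aluminium tin, 71 mm across, 24 mm high, on the bench in front of the cabinet, below the swing of the leaves; origin under its centre. Bystander: leave it alone.
- insole_stack: stack of pale insoles, 235 x 72 x 64 mm; origin under it near its middle. Bystander: leave it alone.
- shoe_last: loose blue shoe last, 240 mm long, 85 mm high; origin under its middle. Bystander: leave it alone.
- glue_jar: grey jar with dark cap, 72 mm across, 100 mm high; origin under its centre. Bystander: leave it alone.
- hammer: hammer lying on the bench; origin under it. Bystander: leave it alone.
- thread_spool: wooden spool, 52 mm across, 62 mm high; origin under its centre. Bystander: leave it alone.
- glue_brush: brush lying on the bench; origin under it. Bystander: leave it alone.

How it is judged:
On the way, in this order (a step that is already met when the one before it is completed fails the run):
1. rebated leaf fully shut while the flanged leaf still stands open and the drop bar is up (value of joint rebated_leaf below 0.035 rad and value of joint flanged_leaf above 0.3 rad and value of joint drop_bar above 0.4 rad), for 0.2 s.
2. flanged leaf fully shut over the rebated leaf, drop bar still up (value of joint each of rebated_leaf, flanged_leaf below 0.035 rad and value of joint drop_bar above 0.4 rad), for 0.2 s.
At the end, for the whole second after the job is handed in: Both leaves shut to within 0.035 rad (about 5 mm at the edge), the drop bar level in its keeper to within 0.06 rad, all three at rest (under 0.1 rad/s) (value of joint each of rebated_leaf, flanged_leaf below 0.035 rad and value of joint drop_bar below 0.06 rad and not (velocity of joint rebated_leaf above 0.1 rad/s) and not (velocity of joint rebated_leaf below -0.1 rad/s) and not (velocity of joint flanged_leaf above 0.1 rad/s) and not (velocity of joint flanged_leaf below -0.1 rad/s) and not (velocity of joint drop_bar above 0.1 rad/s) and not (velocity of joint drop_bar below -0.1 rad/s)); the robot touches nothing.
It fails at once if a bystander on the bench pushed more than 30 mm away (distance of any of tack_tin, insole_stack, shoe_last, glue_jar, hammer, thread_spool, glue_brush from where it was at the start of the episode above 0.03 m).
It fails at once if rebated leaf slammed (closing faster than 2 rad/s in the last 0.12 rad) (value of joint rebated_leaf below 0.12 rad and velocity of joint rebated_leaf below -2 rad/s).
It fails at once if flanged leaf slammed (closing faster than 2 rad/s in the last 0.12 rad) (value of joint flanged_leaf below 0.12 rad and velocity of joint flanged_leaf below -2 rad/s).
It also fails if it takes over 61 s, if anything falls off the work surface, if the arm or the gripper's body presses on something with over 40 N, if the wrist force passes 120 N, or if a joint passes its speed limit or range.

## Robot

A 6-joint arm with a two-finger parallel gripper is mounted at the origin on the work surface. World frame = base frame: x ahead of the robot, y to its left, z up, the work surface at z = 0. Lengths are in m, angles in rad, forces in N, time in s.
With the tool pointing down it reaches from about 0.375 to 0.975 m from the base axis. Payload 3.8 kg.
Tool frame: the origin (TCP) lies on the mounting face of the last link; the fingertips stand 173 mm ahead of it and the grasp point (between the pads) lies 155 mm ahead of it (bot.grip_point_offset is the z of the grasp point in the tool frame, in m); z points along the fingers, y is the direction in which the jaws open and shut (so a half turn about z gives the same grasp; the last joint's range is limited). The gripper opens to 85 mm and grips with 20 to 120 N. Pads are 22 mm wide; open, the fingers measure 114 mm over their backs; the gripper's body (76 mm by 85 mm) begins 54 mm behind the grasp point. The pads swing forward as they close: fully open they stand 13 mm farther back than shut.
Start: joints at [-1.173, 0.264, 1.604, -0, 1.274, -0.037], TCP at [0.284, -0.612, 0.405] pointing down, gripper open.
Joint ranges: [-2.63, 2.63], [-0.94, 2.18], [0.31, 2.57], [-1.31, 4.45], [0, 2.66], [-2.55, 2.55]. Speed limits (rad/s): [2.57, 2.57, 3.14, 3.14, 3.14, 3.14].

## Interface

Orientations are given as a rotation vector (axis times angle).
In Python, from workcell import read_state, viewer, job, bot gives the robot as it stands.
- The arm moves only by the shell command python3 -m crank 'ROWS' [FORCE]. ROWS is text: rows parted by semicolons, each of 7 numbers parted by spaces: the shift along the tool's x, y, z in mm, then the turn, a rotation vector about the tool's x, y, z in rad, then the closure in counts, from 0 (fully open) to 255 (shut). A call has 1 to 20 rows; each row is the pose to reach, as a shift and turn from the pose commanded when the call began, along the tool's axes at that moment; what a row does not reach only later rows make up. A row lasts 1/8 s, in which the tool goes at most 62.5 mm and 10.7 degrees, less where a joint would pass 70% of its speed; a pose out of reach is approached as far as the arm can. A call with a gripper value outside its range is refused whole. The fingers move at their own pace and stop on an object; FORCE is the grip in N (left out, the last holds). Time passes only in rows, so rows that repeat a pose let the fingers close. It gives the time, the measured TCP pose, the force and the opening at its end, in the units of the state.
- read_state(): the state, without advancing time (a new reading comes with each control period).
- viewer.read_camera(name): name is "side" or "top" or "wrist"; returns a dict with "pixels" (384x512x3 uint8, red, green, blue), "vertical_fov" (degrees; the focal length in pixels is half the picture's height over the tangent of half this angle, whatever the lens; pixels are square), "cx", "cy" (the principal point, pixels), "view" (4x4, takes a point from world to camera coordinates); the wrist camera has in their place "tool_from_camera" (4x4, takes a point from camera to tool coordinates, whose origin is the TCP and whose axes are the flange's). Camera axes: x right, y up, looking along -z (the intrinsics and any distortion apply to the point x, -y, -z); pixel columns grow to the right and rows downward; lengths in m; the calibration is good to about 2 mm. A picture is of the moment at which its call begins: read the wrist's pose just before it. There is no depth.
- job.finish_job(): hands the job in, once; it reports no verdict.
The state is a dict: "time": time; "q": joint angles; "joint_vel": joint speeds; "joint_torque": joint torques, N m; "tool_pos": TCP position; "tcp_rot": TCP orientation; "wrist_force": force on the tool from outside, world axes, zero at the start; "torque": the same for the moment, N m; "width": opening from 0.0 (shut) to 1.0 (fully open).
Only numpy, scipy, OpenCV 4.12 (cv2) and the standard library are available. Lean on these libraries where they do the work, as an engineer would, in place of code of your own. Each camera call takes 0.05 s, during which the arm holds its last target.

## Working session

There is one attempt and no reset: what is moved stays moved. The work goes in short steps, Python scripts to look and compute and a shell command to move; the robot and the scene stay as the last step left them, time stands still between calls to the robot, and variables do not carry over. Pictures are saved under pics/ and viewed, and the job is handed in when it is done.

```bash
ls; mkdir -p pics
python3 - <<'E'
from workcell import read_state, viewer, job, bot
import cv2,json,numpy as np
s=read_state(); print(s)
for n in ("side","top","wrist"):
    c=viewer.read_camera(n); cv2.imwrite(f"pics/{n}0.png",c["pixels"][:,:,::-1]); print(n,{k:v for k,v in c.items() if k!="pixels"})
print([a for a in dir(bot) if a[0]!='_'])
E
```

```text
pics
{'time': 0.0, 'q': array([-1.17291260e+00,  2.64752827e-01,  1.60536678e+00, -4.02396092e-06,
        1.27370221e+00, -3.69208889e-02]), 'joint_vel': array([ 0.00057545, -0.00078228, -0.00255123,  0.00153412, -0.00076826,
        0.00052978]), 'joint_torque': array([ 7.82335137e-04, -5.15108478e+01, -3.67321444e+01,  3.68890805e-04,
        1.29694978e-02, -4.79615494e-06]), 'tool_pos': array([ 0.28418485, -0.61188462,  0.40336572]), 'tcp_rot': array([-3.06550173e+00, -6.77151029e-01,  6.34043482e-04]), 'wrist_force': array([ 0.46196267, -0.11264895, -0.46715099]), 'torque': array([-0.0385599 ,  0.01935352, -0.02626948]), 'width': 1.0015923190598266}
side {'vertical_fov': 49.80018257686897, 'cx': 254.76953315679222, 'cy': 197.05717078999572, 'view': array([[ 0.99176532,  0.12805588,  0.00180268, -0.51349233],
       [-0.12321822,  0.95027251,  0.28600598, -0.03130959],
       [ 0.03491171, -0.28387294,  0.95822614, -1.32995369],
       [ 0.        ,  0.        ,  0.        ,  1.        ]])}
top {'vertical_fov': 45.94811278824319, 'cx': 258.15166014655335, 'cy': 189.66118532968707, 'view': array([[-0.00573975, -0.99997323,  0.00453849,  0.06866529],
       [ 0.98395504, -0.00483834,  0.17835096, -0.54731103],
       [-0.17832423,  0.00548936,  0.98395647, -1.39564827],
       [ 0.        ,  0.        ,  0.        ,  1.        ]])}
wrist {'vertical_fov': 59.770891784323624, 'cx': 255.11798250238814, 'cy': 195.54561429585988, 'tool_from_camera': array([[-6.76391816e-04,  9.57590066e-01,  2.88133317e-01,
         7.30062340e-02],
       [ 9.99999448e-01,  8.79497444e-04, -5.75450888e-04,
        -9.71978006e-06],
       [-8.04458569e-04,  2.88132768e-01, -9.57590132e-01,
         3.10170796e-02],
       [ 0.00000000e+00,  0.00000000e+00,  0.00000000e+00,
         1.00000000e+00]])}
['MotionError', 'grip_point_offset']
```

View pics/side0.png

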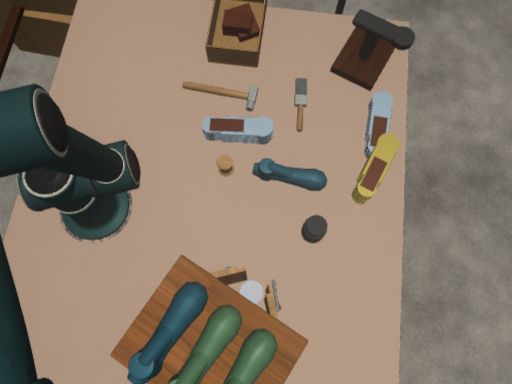

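View pics/top0.png

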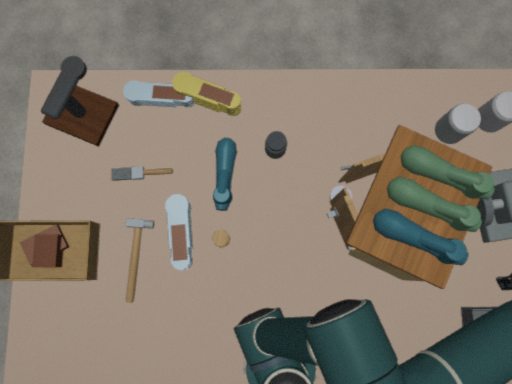

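View pics/wrist0.png

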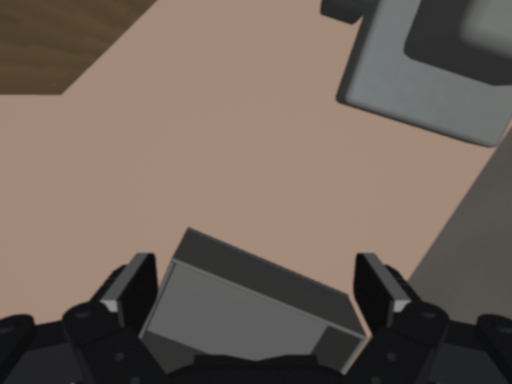

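Run:
```python
import cv2
a=cv2.imread("pics/side0.png")[230:384,90:320]; b=cv2.imread("pics/top0.png")[110:300,300:500]
cv2.imwrite("pics/sz.png",cv2.resize(a,None,fx=3.4,fy=3.4,interpolation=3)); cv2.imwrite("pics/tz.png",cv2.resize(b,None,fx=3,fy=3,interpolation=3))
```

```text
(no output)
```

View pics/sz.png

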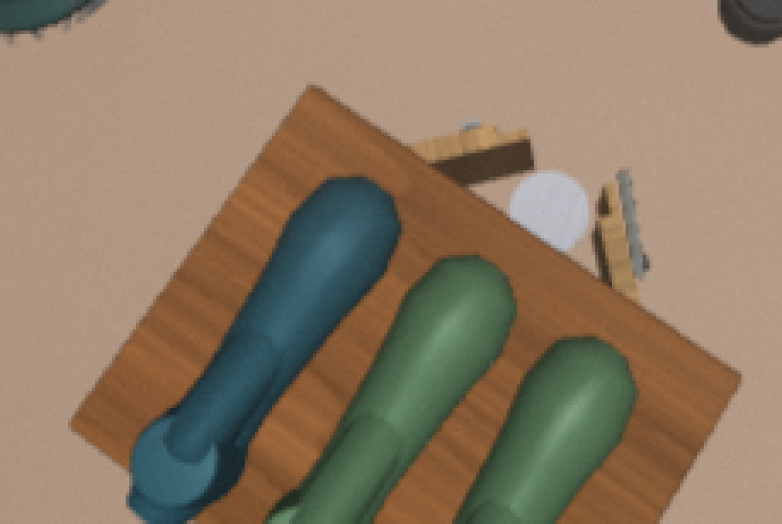

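View pics/tz.png

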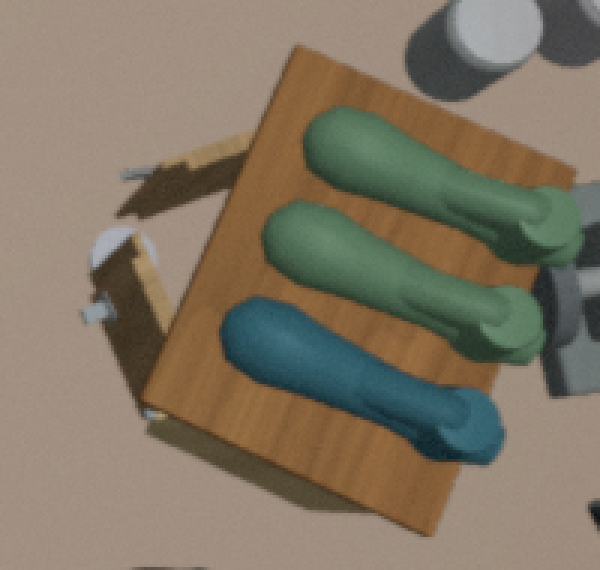

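```bash
cat > h.py <<'E'
import numpy as np
from scipy.spatial.transform import Rotation as R
from workcell import read_state, viewer
S=dict(f=192/np.tan(np.radians(49.80018257686897/2)),cx=254.7695,cy=197.057,V=np.array([[ 0.99176532,  0.12805588,  0.00180268, -0.51349233],[-0.12321822,  0.95027251,  0.28600598, -0.03130959],[ 0.03491171, -0.28387294,  0.95822614, -1.32995369],[0,0,0,1]]))
T=dict(f=192/np.tan(np.radians(45.94811278824319/2)),cx=258.15166,cy=189.66118,V=np.array([[-0.00573975, -0.99997323,  0.00453849,  0.06866529],[ 0.98395504, -0.00483834,  0.17835096, -0.54731103],[-0.17832423,  0.00548936,  0.98395647, -1.39564827],[0,0,0,1]]))
def ray(c,p):
    d=np.array([(p[0]-c['cx'])/c['f'],-(p[1]-c['cy'])/c['f'],-1.]); Rm=c['V'][:3,:3]; o=-Rm.T@c['V'][:3,3]; return o,Rm.T@d
def onz(c,p,z):
    o,d=ray(c,p); return o+d*(z-o[2])/d[2]
def proj(c,P):
    q=c['V'][:3,:3]@P+c['V'][:3,3]; return np.array([c['cx']-c['f']*q[0]/q[2],c['cy']+c['f']*q[1]/q[2]])
def tri(r1,r2):
    (o1,d1),(o2,d2)=r1,r2; A=np.stack([d1,-d2],1); t=np.linalg.lstsq(A,o2-o1,rcond=None)[0]
    a,b=o1+t[0]*d1,o2+t[1]*d2; return (a+b)/2,np.linalg.norm(a-b)
sz=lambda x,y:(90+(x+.5)/3.4-.5,230+(y+.5)/3.4-.5)
tz=lambda x,y:(300+(x+.5)/3-.5,110+(y+.5)/3-.5)
E
python3 - <<'E'
from h import *
np.set_printoptions(precision=4,suppress=True)
for n,s,t in (("A",(740,377),(297,44)),("B",(312,85),(143,402)),):
    print(n,onz(S,sz(*s),.318),onz(T,tz(*t),.318),tri(ray(S,sz(*s)),ray(T,tz(*t))))
print("C",onz(S,sz(70,425),.318),onz(T,tz(433,536),.318)); print("D",onz(T,tz(576,172),.318))
print("tin",onz(S,sz(549,210),.024))
E
```

```text
A [ 0.6741 -0.309   0.318 ] [ 0.6737 -0.3075  0.318 ] (array([ 0.6748, -0.309 ,  0.314 ]), np.float64(0.0004754050170537969))
B [ 0.3644 -0.1573  0.318 ] [ 0.3587 -0.1579  0.318 ] (array([ 0.3611, -0.1579,  0.3109]), np.float64(0.004857908929704757))
C [ 0.2491 -0.3933  0.318 ] [ 0.2467 -0.3946  0.318 ]
D [ 0.5562 -0.544   0.318 ]
tin [ 0.5327 -0.2008  0.024 ]
```

```bash
cat >> h.py <<'E'
np.set_printoptions(precision=4,suppress=True)
XC=np.array([-.4356,-.900,0]); YC=np.array([.900,-.4356,0]); XC/=np.linalg.norm(XC);YC/=np.linalg.norm(YC)
OC=np.array([.489,-.2925,0])
def cab(P): d=np.asarray(P)-OC; return np.array([d@XC,d@YC,d[2]])*1000
def wld(c): c=np.asarray(c)/1000; return OC+c[0]*XC+c[1]*YC+np.array([0,0,c[2]])
E
python3 - <<'E'
from h import *
for n,p in (("reb free T outer",onz(T,tz(131,237),.275)),("reb visible near board",onz(T,tz(168,332),.275)),("reb S",onz(S,sz(531,130),.275)),
 ("reb S face bottom-corner inner",onz(S,sz(533,141),.275)),
 ("fl T",onz(T,tz(160,165),.275)),("fl S",onz(S,sz(609,185),.275)),("fl S end near board",onz(S,sz(637,298),.275)),
 ):print(n,cab(p))
# model prediction
for th in (.8,1.0,1.2,1.3):
    e=[-16-136*np.sin(th),-150+136*np.cos(th),275]; f=[-16-160*np.sin(th),150-160*np.cos(th),275]
    for m in (e,f):
        s=proj(S,wld(m)); t=proj(T,wld(m)); print(th,((s+.5-[90,230])*3.4).round(),((t+.5-[300,110])*3).round())
E
```

```text
reb free T outer [-126.0307  -39.5473  275.    ]
reb visible near board [ -62.3028 -103.755   275.    ]
reb S [-128.1847  -31.4869  275.    ]
reb S face bottom-corner inner [-122.4914  -26.0073  275.    ]
fl T [-128.8399   32.4719  275.    ]
fl S [-126.2032   35.7735  275.    ]
fl S end near board [-72.3596  93.1625 275.    ]
0.8 [492. 129.] [137. 259.]
0.8 [616. 182.] [161. 159.]
1.0 [481.  93.] [110. 272.]
1.0 [661. 178.] [152. 125.]
1.2 [463.  61.] [ 87. 291.]
1.2 [706. 183.] [150.  91.]
1.3 [451.  46.] [ 76. 302.]
1.3 [729. 189.] [151.  75.]
```

```bash
cat >> h.py <<'E'
def pose(tip,psi,lean):
    """tip cab mm, azimuth psi (cab), lean from vertical -> world TCP pos, R"""
    h=np.cos(psi)*XC+np.sin(psi)*YC; up=np.array([0,0,1.])
    z=np.cos(lean)*-up+np.sin(lean)*h; x=-np.cos(lean)*h-np.sin(lean)*up; y=np.cross(z,x)
    return wld(tip)-.173*z, np.stack([x,y,z],1)
def rel(tip,psi,lean,base=None):
    p,Rm=pose(tip,psi,lean)
    if base is None: s=read_state(); p0,R0=np.array(s['tool_pos']),R.from_rotvec(s['tcp_rot']).as_matrix()
    else: p0,R0=pose(*base)
    print(p,(R0.T@(p-p0)*1000).round(1),R.from_matrix(R0.T@Rm).as_rotvec().round(3))
def tipnow():
    s=read_state(); R0=R.from_rotvec(s['tcp_rot']).as_matrix(); p=np.array(s['tool_pos'])+.173*R0[:,2]
    z=R0[:,2]; print('t',s['time'],'tip cab',cab(p).round(1),'psi',np.arctan2(z@YC,z@XC).round(3),'lean',np.arccos(-z[2]).round(3),'q',np.round(s['q'],2),'F',np.round(s['wrist_force'],1))
E
python3 -m crank '0 0 -280 0 0 0 255;0 0 -280 0 0 0 255;0 0 -280 0 0 0 255;0 0 -280 0 0 0 255;0 0 -280 0 0 0 255;0 0 -280 0 0 0 255' 20
python3 - <<'E'
from h import *
tipnow()
rel([-200,-100,500],0,0.1); rel([-200,-100,400],0,0.7)
E
```

```text
time: 0.9
tool_pos: [0.2841, -0.6117, 0.6887]
tcp_rot: [3.061, 0.676, 0.002]
wrist_force: [-0.0, 0.2, 0.6]
width: 0.002
t 0.9 tip cab [377.3 -44.5 515.7] psi 0.85 lean 0.007 q [-1.17  0.23  1.13  0.    1.77 -0.04] F [-0.   0.2  0.6]
[ 0.4936 -0.0534  0.6721] [ 425.2 -418.2   13.6] [-0.028 -0.094 -0.685]
[0.5347 0.0314 0.5323] [ 498.2 -478.7  153. ] [-0.234 -0.669 -0.659]
```

```bash
python3 -m crank '40 -40 0 0 0 -0.06 255;85 -84 0 0 0 -0.14 255;128 -126 0 0 0 -0.2 255;170 -167 0 0 0 -0.27 255;213 -210 0 0 0 -0.34 255;255 -250 0 0 0 -0.41 255;298 -293 0 0 0 -0.48 255;340 -335 0 0 0 -0.55 255;383 -376 0 0 0 -0.62 255;425 -418 0 0 0 -0.685 255;425 -418 0 0 0 -0.685 255;425 -418 0 0 0 -0.685 255'
python3 - <<'E'
from h import *
tipnow()
rel([-200,-100,400],0,0.7)
rel([-200,-100,250],0,0.75)
E
```

```text
time: 2.4
tool_pos: [0.4939, -0.054, 0.6827]
tcp_rot: [-2.66, -1.668, 0.005]
wrist_force: [-0.4, 0.2, 0.7]
width: -0.002
t 2.4 tip cab [-216.5 -100.   509.7] psi -1.06 lean 0.003 q [-0.16 -0.12  1.52 -0.    1.75  0.29] F [-0.4  0.2  0.7]
[0.5347 0.0314 0.5323] [ 94.9  -0.1 150.3] [-0.003 -0.698  0.001]
[0.5375 0.0372 0.3766] [101.6   0.4 306. ] [-0.003 -0.748  0.001]
```

```bash
python3 -m crank '18 0 30 0 -0.14 0 255;36 0 60 0 -0.28 0 255;55 0 90 0 -0.42 0 255;75 0 120 0 -0.56 0 255;95 0 150 0 -0.7 0 255;95 0 150 0 -0.7 0 255;95 0 150 0 -0.7 0 255'
python3 - <<'E'
from h import *
import cv2
tipnow()
for n in ("top","wrist","side"):
    cv2.imwrite(f"pics/{n}1.png",viewer.read_camera(n)["pixels"][:,:,::-1])
rel([-140,-100,165],0,0.75)
E
```

```text
time: 3.28
tool_pos: [0.5351, 0.03, 0.5356]
tcp_rot: [2.25, 1.406, -0.818]
wrist_force: [0.1, -0.6, 0.8]
width: 0.001
t 3.275 tip cab [-199.1  -99.2  403.1] psi -0.002 lean 0.698 q [ 0.18  0.08  1.66 -0.57  1.82  0.61] F [ 0.1 -0.6  0.8]
[ 0.5114 -0.0168  0.2916] [117.4  -1.5 222. ] [ 0.001 -0.053 -0.004]
```

View pics/wrist1.png

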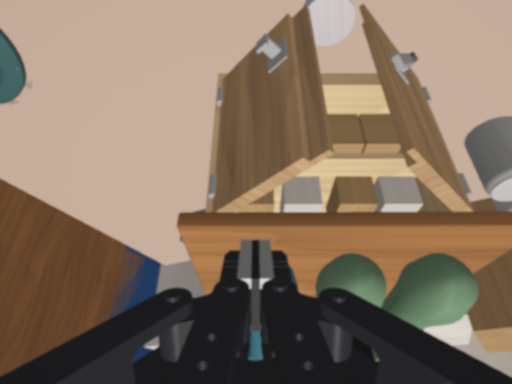

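View pics/side1.png

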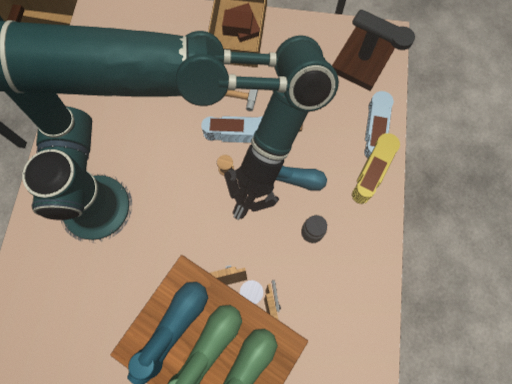

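```bash
python3 -m crank '23 0 44 0 -0.02 0 255;47 0 89 0 -0.04 0 255;70 0 133 0 -0.05 0 255;94 0 178 0 -0.05 0 255;117 0 222 0 -0.05 0 255;117 0 222 0 -0.05 0 255;117 0 222 0 -0.05 0 255'
python3 - <<'E'
from h import *
import cv2
tipnow()
for n in ("top","wrist","side"):
    cv2.imwrite(f"pics/{n}2.png",viewer.read_camera(n)["pixels"][:,:,::-1])
base=([-140,-100,165],0,.75)
for th in (.8,.6,.4,.3,.2,.1,.05,0,-.03):
    r=118; off=16
    t=[-16-r*np.sin(th)-off*np.cos(th),-150+r*np.cos(th)-off*np.sin(th),165]
    print(th,np.round(t)); rel(t,0,.75,base)
E
```

```text
time: 4.3
tool_pos: [0.513, -0.017, 0.2922]
tcp_rot: [2.211, 1.383, -0.866]
wrist_force: [0.5, 0.3, 0.7]
width: -0.001
t 4.3 tip cab [-140.7  -98.1  165.4] psi 0.003 lean 0.748 q [ 0.11  0.22  1.97 -0.62  1.44  0.81] F [0.5 0.3 0.7]
0.8 [-112.  -79.  165.]
[ 0.5177 -0.0512  0.2916] [-20.6  20.7  19.2] [0. 0. 0.]
0.6 [-96. -62. 165.]
[ 0.5266 -0.0732  0.2916] [-32.3  38.4  30.1] [0. 0. 0.]
0.4 [-77. -48. 165.]
[ 0.531  -0.0966  0.2916] [-46.3  52.5  43.2] [0. 0. 0.]
0.3 [-66. -42. 165.]
[ 0.5314 -0.1085  0.2916] [-54.   58.   50.3] [0. 0. 0.]
0.2 [-55. -38. 165.]
[ 0.5306 -0.1204  0.2916] [-62.1  62.5  57.9] [0. 0. 0.]
0.1 [-44. -34. 165.]
[ 0.5286 -0.1321  0.2916] [-70.5  65.8  65.6] [0. 0. 0.]
0.05 [-38. -33. 165.]
[ 0.5272 -0.1379  0.2916] [-74.7  67.1  69.6] [0. 0. 0.]
0 [-32. -32. 165.]
[ 0.5255 -0.1436  0.2916] [-79.   68.   73.6] [0. 0. 0.]
-0.03 [-28. -32. 165.]
[ 0.5244 -0.147   0.2916] [-81.6  68.4  76. ] [0. 0. 0.]
```

View pics/wrist2.png

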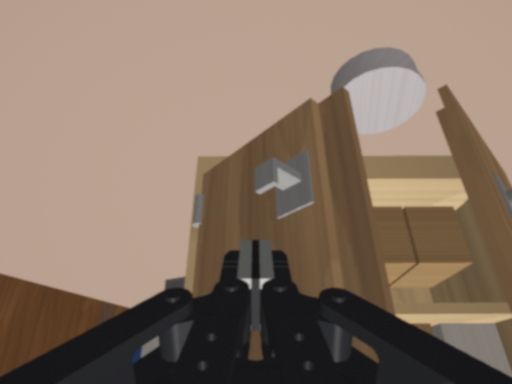

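View pics/side2.png

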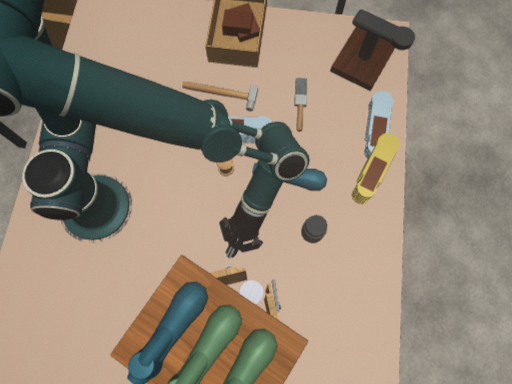

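```bash
python3 -m crank '-10 10 10 0 0 0 255;-20 20 19 0 0 0 255;-24 27 23 0 0 0 255;-28 33 27 0 0 0 255;-32 38 30 0 0 0 255;-36 43 34 0 0 0 255;-41 48 39 0 0 0 255;-46 52 43 0 0 0 255;-50 55 47 0 0 0 255;-54 58 50 0 0 0 255;-58 60 54 0 0 0 255;-62 62 58 0 0 0 255;-66 64 62 0 0 0 255;-70 66 65 0 0 0 255;-70 66 65 0 0 0 255'
python3 - <<'E'
from h import *
import cv2
tipnow()
for n in ("top","wrist","side"):
    cv2.imwrite(f"pics/{n}3.png",viewer.read_camera(n)["pixels"][:,:,::-1])
E
```

```text
time: 6.32
tool_pos: [0.5296, -0.132, 0.2898]
tcp_rot: [2.21, 1.385, -0.87]
wrist_force: [-0.6, -0.2, -0.2]
width: -0.0
t 6.325 tip cab [-44.2 -33.4 163.3] psi 0.0 lean 0.75 q [-0.09  0.24  1.95 -0.71  1.34  0.68] F [-0.6 -0.2 -0.2]
```

View pics/wrist3.png

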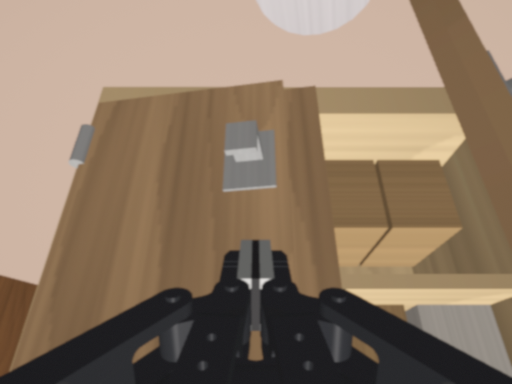

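View pics/side3.png

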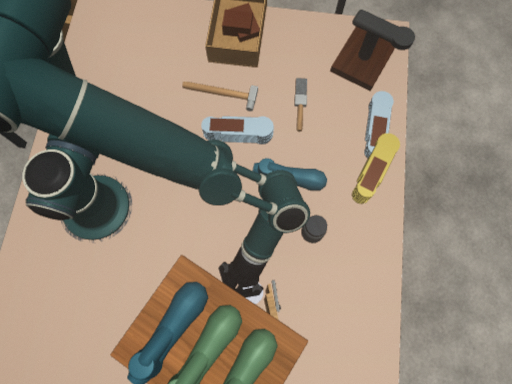

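```bash
python3 -m crank '-4 1 3 0 0 0 255;-7 1 7 0 0 0 255;-11 2 10 0 0 0 255;-14 2 13 0 0 0 255;-14 2 13 0 0 0 255'
python3 - <<'E'
from h import *
tipnow()
E
python3 -m crank '-2 0 2 0 0 0 255;-4 0 4 0 0 0 255;-5 0 5 0 0 0 255;-5 0 5 0 0 0 255'
python3 - <<'E'
from h import *
import cv2
tipnow()
for n in ("wrist",):
    cv2.imwrite(f"pics/{n}4.png",viewer.read_camera(n)["pixels"][:,:,::-1])
E
```

```text
time: 7.1
tool_pos: [0.5228, -0.15, 0.2897]
tcp_rot: [2.211, 1.385, -0.871]
wrist_force: [-0.7, 0.2, 0.8]
width: -0.002
t 7.1 tip cab [-25.  -31.8 163.2] psi -0.001 lean 0.75 q [-0.12  0.23  1.96 -0.73  1.32  0.66] F [-0.7  0.2  0.8]
time: 7.6
tool_pos: [0.5217, -0.1522, 0.2907]
tcp_rot: [2.217, 1.388, -0.858]
wrist_force: [3.8, 25.5, 7.9]
width: -0.004
t 7.6 tip cab [-23.8 -31.4 163. ] psi 0.002 lean 0.74 q [-0.12  0.23  1.97 -0.72  1.31  0.65] F [ 3.8 25.5  7.9]
```

View pics/wrist4.png

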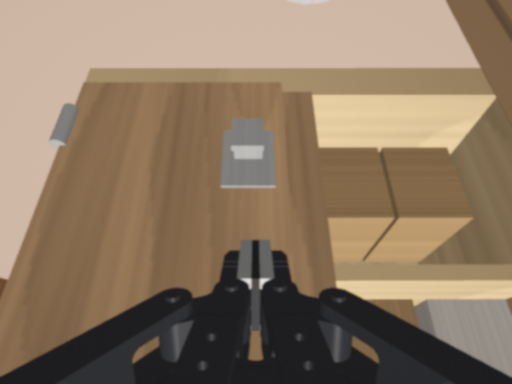

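```bash
python3 -m crank '15 0 -14 0 0 0 255;37 0 -34 0 0 0 255;58 0 -55 0 0 0 255;80 0 -75 0 0 0 255;102 0 -96 0 0 0 255;102 0 -96 0 0 0 255'
python3 - <<'E'
from h import *
import cv2
tipnow()
P,e=tri(ray(S,sz(622,170)),ray(T,tz(122,176))); print(cab(P),e)
P,e=tri(ray(S,sz(644,264)),ray(T,tz(122,176))); print(cab(P),e)
for b in (.4,.6,.8,1,1.2):
  th=.78; r=105+95*np.cos(b); o=14
  m=[-16-r*np.sin(th)-o*np.cos(th),150-r*np.cos(th)+o*np.sin(th),110+95*np.sin(b)]
  print(b,np.round(m),((proj(S,wld(m))+.5-[90,230])*3.4).round(),((proj(T,wld(m))+.5-[300,110])*3).round())
for n in ("wrist","side","top"):
    c=viewer.read_camera(n)["pixels"][:,:,::-1]
    cv2.imwrite(f"pics/{n}5.png",c)
E
```

```text
time: 8.4
tool_pos: [0.582, -0.0282, 0.2899]
tcp_rot: [2.208, 1.388, -0.869]
wrist_force: [-0.2, -0.5, 0.4]
width: -0.001
t 8.4 tip cab [-160.5  -31.1  163.4] psi 0.003 lean 0.75 q [ 0.08  0.34  1.83 -0.63  1.45  0.77] F [-0.2 -0.5  0.4]
[-149.2843   36.2446  179.6291] 0.0010804228065209142
[-122.3246  100.7119  -59.964 ] 0.020379591444454385
0.4 [-161.   23.  147.] [614. 153.] [100. 190.]
0.6 [-155.   29.  164.] [618. 162.] [111. 183.]
0.8 [-146.   38.  178.] [622. 176.] [125. 176.]
1 [-136.   49.  190.] [627. 194.] [142. 168.]
1.2 [-124.   61.  199.] [632. 215.] [160. 160.]
```

View pics/wrist5.png

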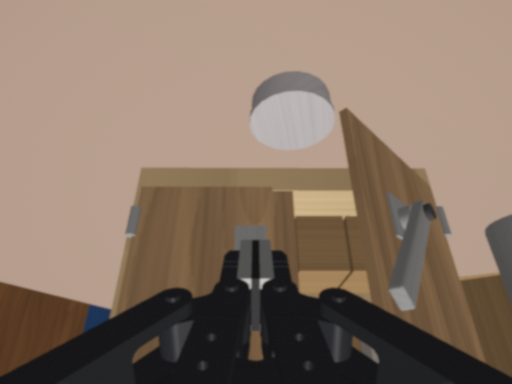

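Run:
```python
from h import *
print(cab(onz(S,(315,222),.1)))
rel([-240,-20,190],0,.85)
b=([-240,-20,190],0,.85)
rel([-235,115,190],-.2,.9,b)
b=([-235,115,190],-.2,.9)
print()
rel([-140,115,190],-.2,.9,b)
print()
b=([-140,115,190],-.2,.9)
for th in (.8,.6,.4,.3,.2,.1,.05,0,-.03):
    r=97; off=16
    t=[-16-r*np.sin(th)-off*np.cos(th),150-r*np.cos(th)+off*np.sin(th),190]
    print(th,np.round(t)); rel(t,-.2,.9,b)
```

```text
[-366.7047   50.087   100.    ]
[0.6322 0.0492 0.3042] [ 58.8  11.7 -74.6] [-0.001 -0.099  0.   ]
[ 0.777  -0.0233  0.2975] [  3.6 161.9   6. ] [ 0.154 -0.05   0.128]

[ 0.7356 -0.1088  0.2975] [-57.9  18.9  72.9] [0. 0. 0.]

0.8 [-97.  94. 190.]
[ 0.6978 -0.1385  0.2975] [-29.  -12.1  36.5] [0. 0. 0.]
0.6 [-84.  79. 190.]
[ 0.6788 -0.1435  0.2975] [-38.6 -24.2  48.6] [0. 0. 0.]
0.4 [-69.  67. 190.]
[ 0.6611 -0.1522  0.2975] [-49.5 -33.   62.4] [0. 0. 0.]
0.3 [-60.  62. 190.]
[ 0.6531 -0.1578  0.2975] [-55.3 -36.   69.7] [0. 0. 0.]
0.2 [-51.  58. 190.]
[ 0.6456 -0.1641  0.2975] [-61.3 -38.1  77.2] [0. 0. 0.]
0.1 [-42.  55. 190.]
[ 0.6388 -0.1712  0.2975] [-67.3 -39.2  84.9] [0. 0. 0.]
0.05 [-37.  54. 190.]
[ 0.6357 -0.175   0.2975] [-70.4 -39.4  88.7] [0. 0. 0.]
0 [-32.  53. 190.]
[ 0.6327 -0.179   0.2975] [-73.5 -39.3  92.6] [0. 0. 0.]
-0.03 [-29.  53. 190.]
[ 0.6311 -0.1814  0.2975] [-75.3 -39.2  94.9] [0. 0. 0.]
```

```bash
python3 -m crank '29 6 -37 0 -0.05 0 255;59 12 -75 0 -0.1 0 255;59 12 -75 0 -0.1 0 255'
python3 - <<'E'
from h import *
tipnow()
rel([-235,115,190],-.2,.9)
E
```

```text
time: 8.93
tool_pos: [0.6342, 0.0513, 0.3049]
tcp_rot: [2.135, 1.34, -0.964]
wrist_force: [-0.9, -0.0, 0.0]
width: -0.004
t 8.925 tip cab [-242.8  -18.7  190.7] psi 0.003 lean 0.849 q [ 0.21  0.46  1.65 -0.64  1.62  0.82] F [-0.9 -0.   0. ]
[ 0.777  -0.0233  0.2975] [  2.3 161.    8.9] [ 0.155 -0.051  0.129]
```

```bash
python3 -m crank '1 40 2 0.04 -0.01 0.03 255;1 80 4 0.08 -0.03 0.06 255;2 120 6 0.12 -0.04 0.1 255;2 161 9 0.155 -0.05 0.13 255;2 161 9 0.155 -0.05 0.13 255;2 161 9 0.155 -0.05 0.13 255'
python3 - <<'E'
from h import *
import cv2
tipnow()
rel([-140,115,190],-.2,.9)
cv2.imwrite("pics/wrist6.png",viewer.read_camera("wrist")["pixels"][:,:,::-1])
E
```

```text
time: 9.68
tool_pos: [0.7745, -0.0265, 0.2967]
tcp_rot: [2.266, 1.118, -1.097]
wrist_force: [0.1, 0.0, 0.7]
width: 0.003
t 9.675 tip cab [-231.   113.4  189.4] psi -0.205 lean 0.901 q [ 0.07  0.73  1.25 -0.65  1.8   0.78] F [0.1 0.  0.7]
[ 0.7356 -0.1088  0.2975] [-55.8  19.3  69.2] [-0.004  0.001 -0.002]
```

View pics/wrist6.png

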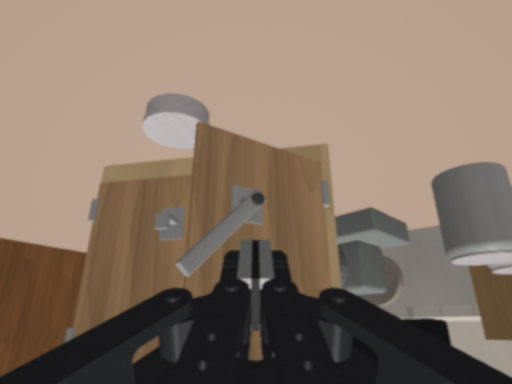

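```bash
python3 -m crank '-19 6 23 0 0 0 255;-37 13 46 0 0 0 255;-56 19 69 0 0 0 255;-56 19 69 0 0 0 255'
python3 - <<'E'
from h import *
import cv2
tipnow()
rel([-97,94,190],-.2,.9)
rel([-51,58,190],-.2,.9)
cv2.imwrite("pics/wrist7.png",viewer.read_camera("wrist")["pixels"][:,:,::-1])
E
```

```text
time: 10.22
tool_pos: [0.7347, -0.1086, 0.2995]
tcp_rot: [2.267, 1.117, -1.095]
wrist_force: [-0.5, -0.3, -0.6]
width: -0.0
t 10.225 tip cab [-139.8  113.6  192. ] psi -0.204 lean 0.9 q [-0.03  0.65  1.38 -0.7   1.71  0.75] F [-0.5 -0.3 -0.6]
[ 0.698  -0.1383  0.2975] [-27.  -11.   37.2] [-0.003  0.    -0.003]
[ 0.6455 -0.164   0.2975] [-59.5 -36.9  78.3] [-0.003  0.    -0.003]
```

View pics/wrist7.png

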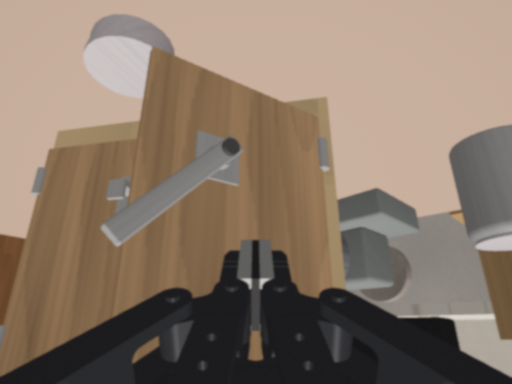

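Clear of the bar; sweep the flanged leaf in to about 0.1 rad.

```bash
python3 -m crank '-13 -5 18 0 0 0 255;-27 -11 37 0 0 0 255;-31 -17 42 0 0 0 255;-36 -23 48 0 0 0 255;-41 -27 54 0 0 0 255;-47 -31 62 0 0 0 255;-50 -33 66 0 0 0 255;-53 -35 70 0 0 0 255;-56 -36 74 0 0 0 255;-59 -37 78 0 0 0 255;-62 -37 82 0 0 0 255;-65 -38 85 0 0 0 255;-65 -38 85 0 0 0 255'
python3 - <<'E'
from h import *
import cv2
tipnow()
cv2.imwrite("pics/wrist8.png",viewer.read_camera("wrist")["pixels"][:,:,::-1])
rel([-25,54,190],-.2,.9)
E
```

```text
time: 11.9
tool_pos: [0.6408, -0.1696, 0.2963]
tcp_rot: [2.266, 1.118, -1.096]
wrist_force: [-0.0, -0.6, -0.3]
width: -0.002
t 11.9 tip cab [-44.   55.7 188.9] psi -0.203 lean 0.901 q [-0.12  0.5   1.62 -0.74  1.59  0.75] F [-0.  -0.6 -0.3]
[ 0.6306 -0.1857  0.2975] [-12.9   1.6  14.3] [-0.002  0.    -0.002]
```

View pics/wrist8.png

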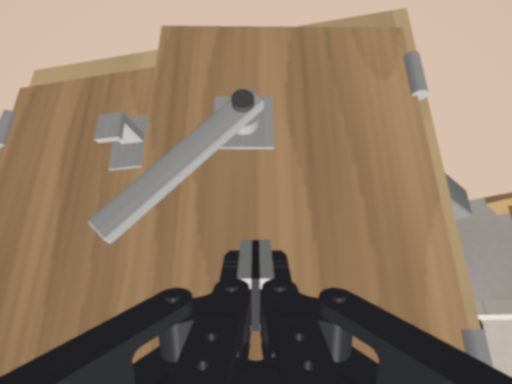

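```bash
python3 -m crank '-3 0 4 0 0 0 255;-6 1 7 0 0 0 255;-9 1 11 0 0 0 255;-12 1 14 0 0 0 255;-12 1 14 0 0 0 255'
python3 - <<'E'
from h import *
tipnow()
E
python3 -m crank '-1 0 2 0 0 0 255;-3 0 3 0 0 0 255;-4 0 5 0 0 0 255;-4 0 5 0 0 0 255'
python3 - <<'E'
from h import *
import cv2
tipnow()
cv2.imwrite("pics/wrist9.png",viewer.read_camera("wrist")["pixels"][:,:,::-1])
E
```

```text
time: 12.58
tool_pos: [0.6306, -0.185, 0.2973]
tcp_rot: [2.266, 1.118, -1.095]
wrist_force: [0.7, 0.6, 0.5]
width: -0.001
t 12.575 tip cab [-25.7  53.3 189.9] psi -0.203 lean 0.901 q [-0.14  0.48  1.65 -0.75  1.57  0.74] F [0.7 0.6 0.5]
time: 13.08
tool_pos: [0.6285, -0.1874, 0.2978]
tcp_rot: [2.268, 1.122, -1.086]
wrist_force: [7.0, 12.2, 1.6]
width: -0.002
t 13.075 tip cab [-23.2  53.2 189.5] psi -0.199 lean 0.894 q [-0.15  0.48  1.65 -0.75  1.56  0.73] F [ 7.  12.2  1.6]
```

View pics/wrist9.png

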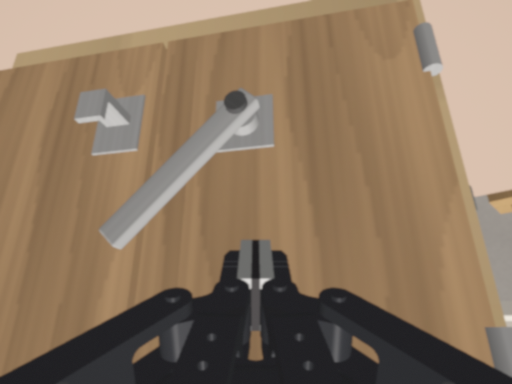

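Run:
```python
from h import *
rel([-80,40,190],-.1,.85)
rel([-80,12,185],0,.75)
```

```text
[ 0.6279 -0.1272  0.3042] [ 24.7 -37.  -41. ] [-0.075  0.044 -0.066]
[ 0.586  -0.1196  0.3116] [  6.7 -74.9 -30.6] [-0.145  0.144 -0.138]
```

```bash
python3 -m crank '13 -2 -14 0 0 0 255;26 -4 -29 0 0 0 255;25 -37 -41 -0.075 0.044 -0.066 255;7 -75 -31 -0.145 0.144 -0.138 255;7 -75 -31 -0.145 0.144 -0.138 255;7 -75 -31 -0.145 0.144 -0.138 255'
python3 - <<'E'
from h import *
import cv2
tipnow()
cv2.imwrite("pics/wrist10.png",viewer.read_camera("wrist")["pixels"][:,:,::-1])
cv2.imwrite("pics/side10.png",viewer.read_camera("side")["pixels"][:,:,::-1])
rel([-27,12,177],0,.75)
b=([-27,12,177],0,.75)
rel([-27,12,124],0,.75,b)
E
```

```text
time: 13.88
tool_pos: [0.5855, -0.121, 0.3114]
tcp_rot: [2.209, 1.382, -0.878]
wrist_force: [0.6, 0.5, 0.2]
width: -0.002
t 13.875 tip cab [-77.7  11.6 185.5] psi -0.005 lean 0.756 q [-0.06  0.31  1.81 -0.7   1.41  0.65] F [0.6 0.5 0.2]
[ 0.5629 -0.1673  0.3036] [-32.3  -0.7  40.8] [-0.003  0.006 -0.001]
[ 0.5629 -0.1673  0.2506] [36.1  0.  38.8] [0. 0. 0.]
```

View pics/wrist10.png

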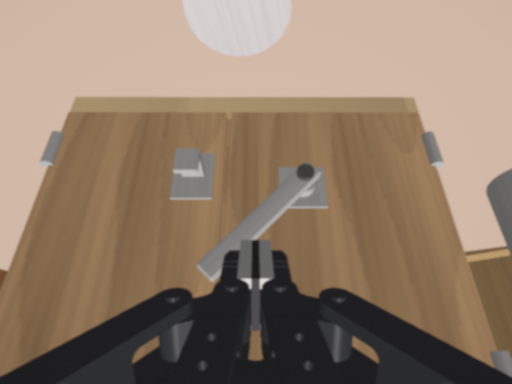

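View pics/side10.png

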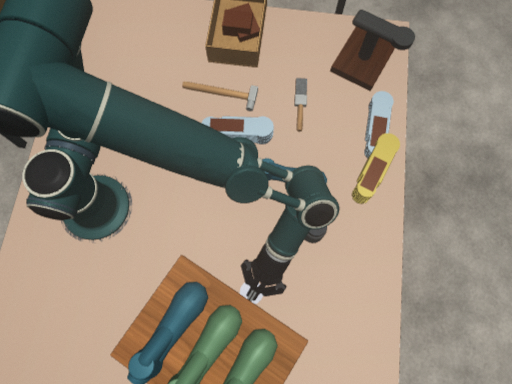

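```bash
python3 -m crank '-11 0 14 0 0 0 255;-21 0 27 0 0 0 255;-32 0 41 0 0 0 255;-32 0 41 0 0 0 255'
python3 - <<'E'
from h import *
tipnow()
E
python3 -m crank '3 0 3 0 0 0 255;6 0 7 0 0 0 255;10 0 10 0 0 0 255;13 0 14 0 0 0 255;16 0 18 0 0 0 255;20 0 21 0 0 0 255;20 0 21 0 0 0 255'
python3 - <<'E'
from h import *
import cv2
tipnow()
cv2.imwrite("pics/wrist11.png",viewer.read_camera("wrist")["pixels"][:,:,::-1])
E
```

```text
time: 14.48
tool_pos: [0.5616, -0.1689, 0.303]
tcp_rot: [2.211, 1.381, -0.879]
wrist_force: [-0.1, 0.2, 0.3]
width: 0.0
t 14.475 tip cab [-24.3  10.7 177. ] psi -0.007 lean 0.755 q [-0.14  0.29  1.87 -0.73  1.35  0.62] F [-0.1  0.2  0.3]
time: 15.35
tool_pos: [0.5621, -0.1671, 0.2733]
tcp_rot: [2.209, 1.384, -0.88]
wrist_force: [-0.4, -0.1, 1.3]
width: -0.001
t 15.35 tip cab [-26.1  10.4 147.4] psi -0.007 lean 0.755 q [-0.14  0.32  1.88 -0.74  1.31  0.65] F [-0.4 -0.1  1.3]
```

View pics/wrist11.png

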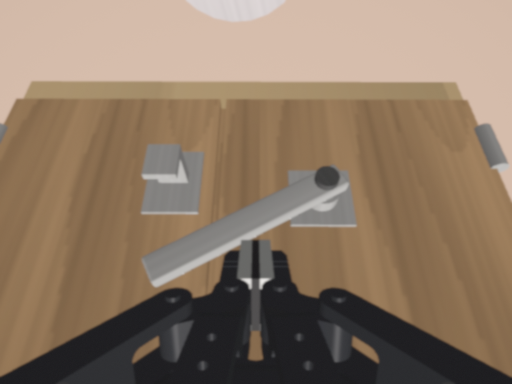

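Bar is coming down nicely (about 0.4 rad). Continue to the stop.

```bash
python3 -m crank '3 0 3 0 0 0 255;6 0 7 0 0 0 255;9 0 10 0 0 0 255;12 0 13 0 0 0 255;14 0 15 0 0 0 255;14 0 15 0 0 0 255'
python3 - <<'E'
from h import *
import cv2
tipnow()
E
python3 -m crank '2 0 2 0 0 0 255;3 0 3 0 0 0 255;3 0 3 0 0 0 255'
python3 - <<'E'
from h import *
import cv2
tipnow()
cv2.imwrite("pics/wrist12.png",viewer.read_camera("wrist")["pixels"][:,:,::-1])
E
```

```text
time: 16.15
tool_pos: [0.5621, -0.1673, 0.253]
tcp_rot: [2.209, 1.384, -0.879]
wrist_force: [0.0, 0.2, 0.8]
width: 0.005
t 16.15 tip cab [-26.   10.5 127. ] psi -0.006 lean 0.755 q [-0.14  0.35  1.89 -0.75  1.28  0.68] F [0.  0.2 0.8]
time: 16.52
tool_pos: [0.5623, -0.1672, 0.249]
tcp_rot: [2.209, 1.383, -0.879]
wrist_force: [-0.1, -0.2, 0.4]
width: -0.003
t 16.525 tip cab [-26.2  10.6 123.1] psi -0.006 lean 0.755 q [-0.14  0.35  1.9  -0.75  1.28  0.68] F [-0.1 -0.2  0.4]
```

View pics/wrist12.png

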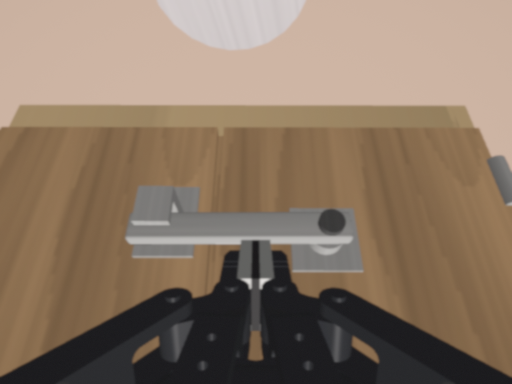

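```bash
python3 -m crank '1 0 1 0 0 0 255;1 0 1 0 0 0 255'
python3 -m crank '1 0 1 0 0 0 255;1 0 1 0 0 0 255'
python3 -m crank '1 0 1 0 0 0 255;1 0 1 0 0 0 255'
python3 -m crank '1 0 1 0 0 0 255;1 0 1 0 0 0 255'
python3 - <<'E'
from h import *
tipnow()
E
```

```text
time: 16.82
tool_pos: [0.5625, -0.1671, 0.2486]
tcp_rot: [2.209, 1.382, -0.879]
wrist_force: [-1.4, 2.1, 3.9]
width: -0.004
time: 17.08
tool_pos: [0.5626, -0.167, 0.2483]
tcp_rot: [2.208, 1.381, -0.88]
wrist_force: [-2.8, 5.1, 11.2]
width: 0.003
time: 17.32
tool_pos: [0.5627, -0.167, 0.248]
tcp_rot: [2.208, 1.379, -0.881]
wrist_force: [-3.7, 6.4, 15.3]
width: 0.001
time: 17.58
tool_pos: [0.5628, -0.1669, 0.2478]
tcp_rot: [2.207, 1.377, -0.882]
wrist_force: [-5.4, 7.9, 20.5]
width: 0.003
t 17.575 tip cab [-26.1  11.  122.3] psi -0.006 lean 0.76 q [-0.14  0.36  1.89 -0.75  1.28  0.69] F [-5.4  7.9 20.5]
```

The stop is firm at 20 N. Back out along the tool axis and look.

```bash
python3 -m crank '0 0 -5 0 0 0 255;5 0 -15 0 0 0 255;20 0 -40 0 0 0 255;40 0 -70 0 0 0 255;60 0 -100 0 0 0 255;80 0 -130 0 0 0 255;80 0 -130 0 0 0 255;80 0 -130 0 0 0 255'
python3 - <<'E'
from h import *
import cv2
tipnow()
for n in("wrist","side","top"): cv2.imwrite(f"pics/{n}13.png",viewer.read_camera(n)["pixels"][:,:,::-1])
E
```

```text
time: 18.58
tool_pos: [0.6268, -0.0344, 0.2826]
tcp_rot: [2.208, 1.384, -0.88]
wrist_force: [-0.8, 0.2, -0.3]
width: -0.001
t 18.575 tip cab [-173.7   10.8  156.7] psi -0.006 lean 0.756 q [ 0.07  0.42  1.73 -0.64  1.46  0.75] F [-0.8  0.2 -0.3]
```

View pics/wrist13.png

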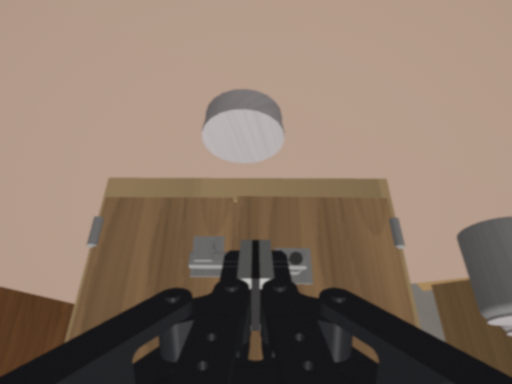

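View pics/top13.png

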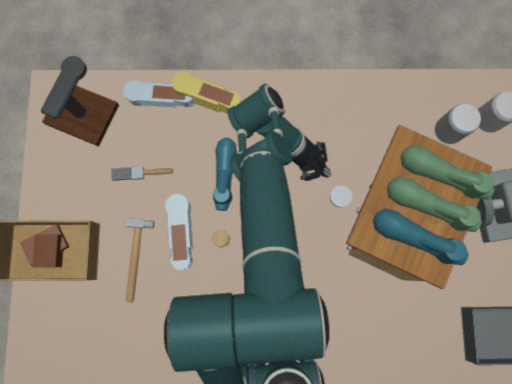

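```bash
python3 -m crank '-20 40 -50 0 0 0 255;-40 80 -80 0 0 0 255;-40 80 -80 0 0 0 255;-40 80 -80 0 0 0 255'
python3 - <<'E'
from h import *
import cv2
tipnow()
cv2.imwrite("pics/wrist14.png",cv2.resize(viewer.read_camera("wrist")["pixels"][90:320,60:360,::-1],None,fx=2.5,fy=2.5,interpolation=3))
E
```

```text
time: 19.23
tool_pos: [0.7097, -0.0473, 0.3678]
tcp_rot: [2.211, 1.383, -0.881]
wrist_force: [0.3, 0.5, -0.8]
width: 0.001
t 19.225 tip cab [-198.2   90.7  241.9] psi -0.009 lean 0.755 q [ 0.05  0.49  1.46 -0.64  1.61  0.61] F [ 0.3  0.5 -0.8]
```

View pics/wrist14.png

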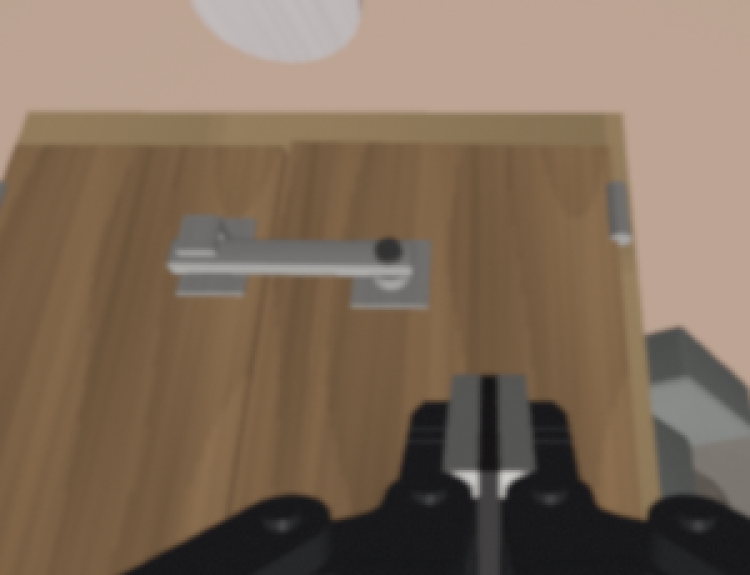

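```bash
python3 -c "
from workcell import job
print(job.finish_job())"
```

```text
the job is handed in; nothing more can be done
None
```

The cabinet is closed up and the job is handed in. `finish_job` reports no verdict, so success rests on my own checks below.

- **Rebated leaf:** I pushed it slowly shut with the closed fingertips, leaning in under the board. It stopped firmly at about 27 N, with the flanged leaf still open at about 0.78 rad and the bar up at about 0.77 rad.
- **Flanged leaf:** I swung it shut from above the bar, ending on a stop at about 14 N. The picture showed its flange over the other leaf's edge and the bar still raised.
- **Drop bar:** I pressed it down into the keeper until it met its stop at about 20 N upward, then backed the arm clear.

In the last pictures both leaves lie flush with the carcass and the bar sits level in the keeper. Nothing looks moved on the bench in the last pictures, though the arm hid part of it from above. The wrist force was back to noise level (under 1 N). The run took about 19 s of the 61 s allowed.

I judged the final joint angles only from the pictures and the forces at the stops, so they are not exact. No check failed or disagreed.

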